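# Open the tea caddy on the bakery counter

### The job

Get the wide tea caddy ready for customers: first, with its lid still shut, push the white canister that stands close behind it sideways along the counter until the whole canister is past the caddy's end, then flip the caddy's lid up by its front lip and over backwards so that it stays lying fully open by itself. Only push with the fingers: do not grip, lift or tip over the canister, and do not pinch the lid. Leave the narrow caddy shut and everything else where it stands.

Things in the scene. Friction and masses are not known exactly. Their poses are not given: they have to be found in the camera images.
- wide_caddy: the wide low steel tea caddy, an open box fixed to the counter: 90 mm deep (x), 140 mm wide (y), 55 mm tall, walls 4 mm, hollow inside (paper sachets are seen in it but are not solid). Origin at the centre of its underside; x points away from its front to its back (away from the robot at yaw 0), z up. Its lid is hinged along the top of the back wall (x = +45 mm, z = 55 mm)
- wide_caddy_lip (a point): middle of the front lip of the wide caddy's lid: the lid overhangs the caddy's front by 25 mm over its full width, with free space beneath; shut, its underside is 55.5 mm above the counter. The point is 12.5 mm behind the lip's edge, midway through the thickness, 102.5 mm from the hinge; its axes turn with the lid (x from lip to hinge, z out of the top face)
- wide_caddy_hinge (a point): middle of the hinge line of the wide caddy's lid, on its underside; the line runs along the caddy's y. The lid is a flat steel plate 140 mm wide, 5 mm thick, about 0.22 kg, reaching 115 mm from the hinge line to the lip's edge
- wide_caddy_lid (a joint): angle of the wide caddy's lid (rad): 0 shut, growing as the lip rises; 1.57 upright; stop at 2.3, where it leans back over the counter behind the caddy. Free hinge: gravity closes it below about 1.57 and carries it to the stop beyond
- narrow_caddy_lid (a joint): angle of the narrow caddy's lid (rad), 0 shut; to stay shut
- narrow_caddy: the narrow steel tea caddy, built the same but 90 mm wide; fixed to the counter, to the left or the right of the wide one. Same origin and axes
- canister: closed white ceramic canister with a flat wooden lid, a plain upright cylinder 70 mm in diameter and 90 mm tall, about 0.35 kg, loose, smooth (friction about 0.35: it slides upright if pushed below mid height), standing 5 to 11 mm behind the wide caddy's back wall, in the way of its lid. Origin at the centre of its underside, z up
- tumbler: bystander: blue ceramic tumbler, 60 mm wide, 75 mm tall, standing some way behind the narrow caddy. Origin on its underside; not to be moved
- mug: bystander: white ceramic mug, 68 mm wide, 80 mm tall, with one handle, standing between the two caddies. Origin on its underside; not to be moved
- milk_pot: bystander: round open steel milk pot, about 80 mm wide, 85 mm tall, to the left. Origin on its underside; not to be moved
- syrup: bystander: brown glass bottle, 60 mm wide, 190 mm tall, to the right. Origin on its underside; not to be moved
- spoon: bystander: steel spoon lying on the counter at the left front. Origin on its underside; not to be moved
- sauce_bowl: bystander: small white bowl, 100 mm wide, 40 mm tall, at the back. Origin on its underside; not to be moved
- jar: bystander: clear glass jar with a steel cap, 72 mm wide, 110 mm tall, at the back. Origin on its underside; not to be moved
Mind the look-alikes: they are no part of the job. Leave any orange look-alike of the canister alone.

How it is judged (in metres and radians):
On the way, in this order (a step that is already met when the one before it is completed fails the run):
1. the canister stands upright, wholly past an end of the wide caddy, the wide lid still shut ((y of canister in the frame of wide_caddy above 0.103 m or y of canister in the frame of wide_caddy below -0.103 m) and angle between canister's own z axis and vertical below 0.1 rad and height (world z) of canister between -0.01 and 0.006 m and value of joint wide_caddy_lid below 0.1 rad), for 0.2 s.
2. the wide lid is over centre and lies fully open (value of joint wide_caddy_lid above 2.2 rad), for 0.2 s.
At the end, for the whole second after the job is handed in: the wide caddy's lid rests open at its stop (over 2.2 rad), the canister stands still and upright on the counter with its axis at least 103 mm sideways of the wide caddy's middle (in the caddy's own frame), and the narrow caddy is shut ((y of canister in the frame of wide_caddy above 0.103 m or y of canister in the frame of wide_caddy below -0.103 m) and angle between canister's own z axis and vertical below 0.1 rad and height (world z) of canister between -0.01 and 0.006 m and linear speed of canister below 0.02 m/s and value of joint wide_caddy_lid above 2.2 rad and value of joint narrow_caddy_lid below 0.05 rad); the robot touches nothing.
It fails at once if the canister is lifted or tipped (height (world z) of canister above 0.012 m or angle between canister's own z axis and vertical above 0.35 rad).
It fails at once if the canister is taken between the fingers (horizontal distance between the grasp point and canister below 0.022 m and height (world z) of the grasp point below 0.085 m).
It fails at once if the lid's lip is taken between the fingers (x of the grasp point in the frame of wide_caddy_lip between -0.012 and 0.03 m and z of the grasp point in the frame of wide_caddy_lip between -0.003 and 0.003 m and y of the grasp point in the frame of wide_caddy_lip between -0.07 and 0.07 m).
It fails at once if the narrow caddy is opened (value of joint narrow_caddy_lid above 0.12 rad).
It fails at once if a bystander is moved (distance of any of tumbler, mug, milk_pot, syrup, spoon, sauce_bowl, jar from where it was at the start of the episode above 0.025 m).
It also fails if it takes over 53 s, if anything falls off the work surface, if the arm or the gripper's body presses on something with over 40 N, if the wrist force passes 120 N, or if a joint passes its speed limit or range.

### The arm

A 6-joint arm with a two-finger parallel gripper is mounted at the origin on the work surface. World frame = base frame: x ahead of the robot, y to its left, z up, the work surface at z = 0. Lengths are in mm, angles in degrees, forces in N, time in s.
With the tool pointing down it reaches from about 325 to 750 mm from the base axis. Payload 7.6 kg.
Tool frame: the origin (TCP) lies on the mounting face of the last link; the fingertips stand 173 mm ahead of it and the grasp point (between the pads) lies 155 mm ahead of it; z points along the fingers, y is the direction in which the jaws open and shut (so a half turn about z gives the same grasp; the last joint's range is limited). The gripper opens to 85 mm and grips with 20 to 120 N. Pads are 22 mm wide; open, the fingers measure 114 mm over their backs; the gripper's body (76 mm by 85 mm) begins 54 mm behind the grasp point. The pads swing forward as they close: fully open they stand 13 mm farther back than shut.
Start: joints at [-67.168, 2.991, 80.254, -0, 96.75, -4.028], TCP at [237.224, -468.352, 404.723] pointing down, gripper open.
Joint ranges: [-166.34, 166.34], [-52.06, 124.39], [6.96, 135.62], [-60.46, 240.46], [14.63, 156.25], [-167.68, 167.68]. Speed limits (degrees/s): [147.25, 147.25, 172.46, 180, 180, 180].

### API

Orientations are given as a 3x3 rotation matrix whose columns are the frame's x, y, z axes.
In Python, from rig import state, get_image, get_calibration, hand_in gives the robot as it stands. The module is installed in compiled form; this text tells all that it offers.
- The arm moves only by the tool play_rows, never from a script. Its argument "rows" is a list of rows, each a list of 5 numbers: the opening, from 0 (shut) to 1 (fully open), then the shift along the world's x, y, z in mm, then the turn about the world's z in rad. In form: [[gripper, tx, ty, tz, turn], ...]. A call has 1 to 20 rows; each row shifts and turns the commanded pose from where the row before left it; what a row does not reach is not made up. A row lasts 1/8 s, in which the tool goes at most 62.5 mm and 10.7 degrees, less where a joint would pass 70% of its speed; a pose out of reach is approached as far as the arm can. A call is refused whole if a number of a shift passes 62.5 or a number of a turn 0.188, either way. A call with a gripper value outside its range is refused whole. The fingers move at their own pace and stop on an object; "squeeze" is the grip in N (left out, the last holds). Time passes only in rows, so rows that do not move let the fingers close. It gives the time, the measured TCP pose, the force and the opening at its end, in the units of the state.
- state(): the state, without advancing time (a new reading comes with each control period).
- get_image(name): name is "scene" or "top" or "wrist"; returns the picture (480x640x3 uint8, red, green, blue); there is no depth.
- get_calibration(name): a dict with "fovy" (degrees; the focal length in pixels is half the picture's height over the tangent of half this angle, whatever the lens; pixels are square), "cx", "cy" (the principal point, pixels), "origin" and "rotation" of the camera in the world; the wrist camera has in their place "hand_eye" (4x4, takes a point from camera to tool coordinates, whose origin is the TCP and whose axes are the flange's). Camera axes: x right, y down, z forward; pixel columns grow to the right and rows downward; lengths in mm; the calibration is good to about 2 mm. The wrist camera is an equidistant fisheye: a pixel r from the principal point sees the ray r / f radians off the axis. A picture is of the moment at which its call begins: read the wrist's pose just before it. get_calibration takes no time and is no camera call.
- hand_in(): hands the job in, once; it reports no verdict.
The state is a dict: "t": time; "joint_pos": joint angles; "qd": joint speeds; "tau": joint torques, N m; "tool_pos": TCP position; "eef_rot": TCP orientation; "contact_force": force on the tool from outside, world axes, zero at the start; "moment": the same for the moment, N m; "grip_width": finger opening in mm.
Only numpy, scipy, OpenCV 4.12 (cv2) and the standard library are available. Lean on these libraries where they do the work, as an engineer would, in place of code of your own. Each camera call takes 0.05 s, during which the arm holds its last target.

## Working session

There is one attempt and no reset: what is moved stays moved. The work goes in short steps, Python scripts to look and compute and a tool call to move; the robot and the scene stay as the last step left them, time stands still between calls to the robot, and variables do not carry over. Pictures are saved under pics/ and viewed, and the job is handed in when it is done.

Besides the shell and the picture viewer there is one more tool, called after ">>>" by a JSON object that holds its "fn" and its "kwargs". play_rows: Moves the arm, as the interface text tells. Its arguments: {"type":"object","properties":{"rows":{"type":"array","items":{"type":"array","items":{"type":"number"}}},"squeeze":{"type":"number"}},"required":["rows"]}

```bash
mkdir -p pics
python3 - <<'E'
from rig import *
import cv2
for n in ["scene","top"]:
    cv2.imwrite(f"pics/{n}0.png",get_image(n)[:,:,::-1]); print(n,get_calibration(n))
print(get_calibration("wrist"));s=state();print(s)
E
```

```text
scene {'fovy': 50.22597867571322, 'cx': 318.9639699326231, 'cy': 243.28871389691187, 'origin': array([1319.1848541 ,  246.50892432,  855.11011747]), 'rotation': array([[-0.29471672,  0.67452881, -0.67686996],
       [ 0.9554858 ,  0.19782452, -0.21888887],
       [-0.01374538, -0.71124985, -0.70280489]])}
top {'fovy': 50.42756477434715, 'cx': 317.42423482582006, 'cy': 241.01192987479254, 'origin': array([ 356.39711298,   -2.49686981, 1268.02341646]), 'rotation': array([[ 0.00738751, -0.98748121,  0.15756357],
       [-0.99986136, -0.00964585, -0.01357303],
       [ 0.01492294, -0.15744146, -0.98741556]])}
{'fovy': 65.70646984690485, 'cx': 315.8900316559498, 'cy': 239.73085750721478, 'hand_eye': array([[ 2.15634135e-04, -9.63056740e-01, -2.69298474e-01,
         6.78260255e+01],
       [ 9.99999884e-01,  9.16175623e-05,  4.73085485e-04,
         4.62247747e-01],
       [-4.30935696e-04, -2.69298545e-01,  9.63056648e-01,
         2.99300825e+01],
       [ 0.00000000e+00,  0.00000000e+00,  0.00000000e+00,
         1.00000000e+00]])}
{'t': 0.1, 'joint_pos': array([-6.71689651e+01,  3.02449774e+00,  8.03048940e+01, -7.87809974e-04,
        9.67506222e+01, -4.02684452e+00]), 'qd': array([-0.04182751, -0.11475448, -0.18596662,  0.02792694, -0.06420186,
       -0.00863123]), 'tau': array([ 1.77257814e-03, -3.82582104e+01, -3.60985780e+01,  2.97588770e-05,
        4.74316010e-03,  7.27759954e-06]), 'tool_pos': array([ 237.20437995, -468.33673201,  403.96871257]), 'eef_rot': array([[ 8.92130642e-01,  4.51777169e-01, -5.54449766e-04],
       [ 4.51777502e-01, -8.92129725e-01,  1.28179573e-03],
       [ 8.44449298e-05, -1.39401718e-03, -9.99999025e-01]]), 'contact_force': array([ 0.61377457, -0.04804712, -0.27990274]), 'moment': array([-0.01239536,  0.05659618,  0.01709694]), 'grip_width': 85.31586442200748}
```

View pics/scene0.png

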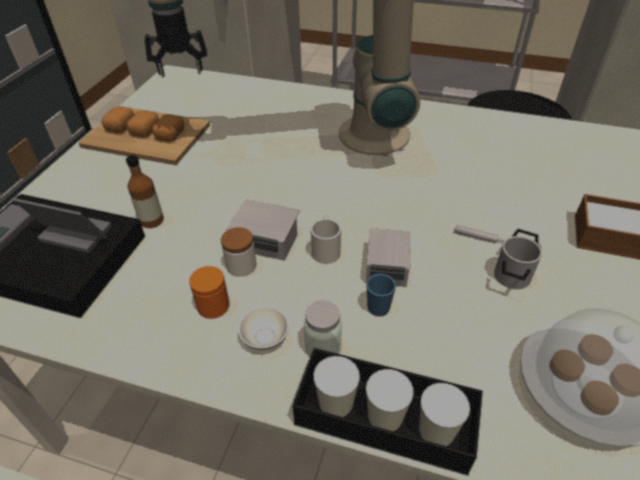

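View pics/top0.png

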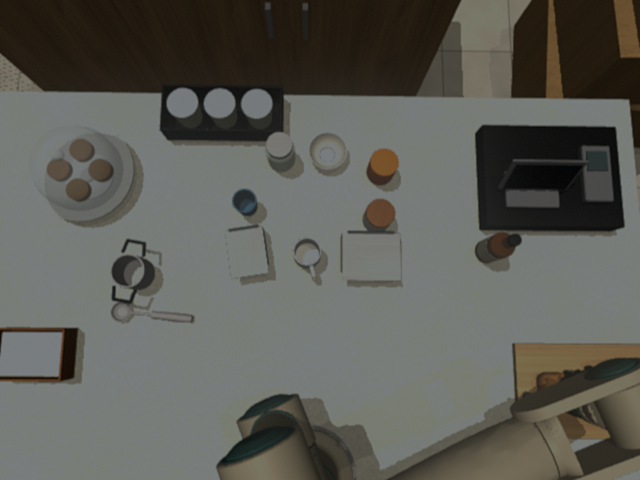

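```bash
cat > h.py <<'E'
import numpy as np, cv2
from rig import *
def ray(n,u,v):
    c=get_calibration(n); f=240/np.tan(np.radians(c['fovy']/2))
    d=c['rotation']@np.array([(u-c['cx'])/f,(v-c['cy'])/f,1]); return c['origin'],d
def atz(n,u,v,z):
    o,d=ray(n,u,v); return o+d*(z-o[2])/d[2]
def proj(n,p):
    c=get_calibration(n); f=240/np.tan(np.radians(c['fovy']/2))
    q=c['rotation'].T@(np.array(p)-c['origin']); return np.array([c['cx']+f*q[0]/q[2],c['cy']+f*q[1]/q[2]])
def tri(a,b):
    o1,d1=ray(*a);o2,d2=ray(*b)
    t=np.linalg.lstsq(np.c_[d1,-d2],o2-o1,rcond=None)[0]
    p,q=o1+t[0]*d1,o2+t[1]*d2
    return (p+q)/2,np.linalg.norm(p-q)
E
python3 - <<'E'
import cv2
a=cv2.imread('pics/top0.png')[180:310,220:540]; cv2.imwrite('pics/tz.png',cv2.resize(cv2.convertScaleAbs(a,alpha=1.4),None,fx=2.5,fy=2.5,interpolation=2))
a=cv2.imread('pics/scene0.png')[190:340,180:380]; cv2.imwrite('pics/sz.png',cv2.resize(cv2.convertScaleAbs(a,alpha=1.2),None,fx=4,fy=4,interpolation=2))
E
```

```text
(no output)
```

View pics/tz.png

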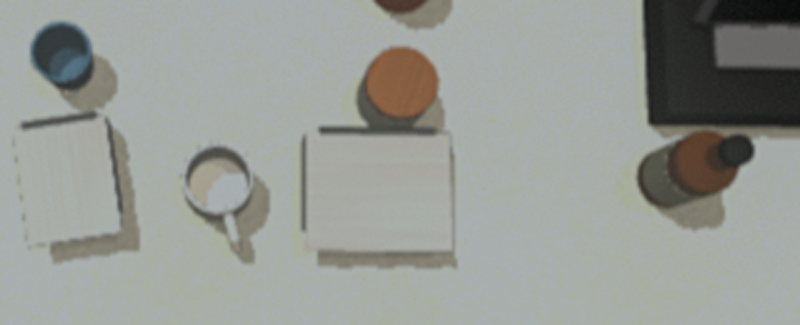

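View pics/sz.png

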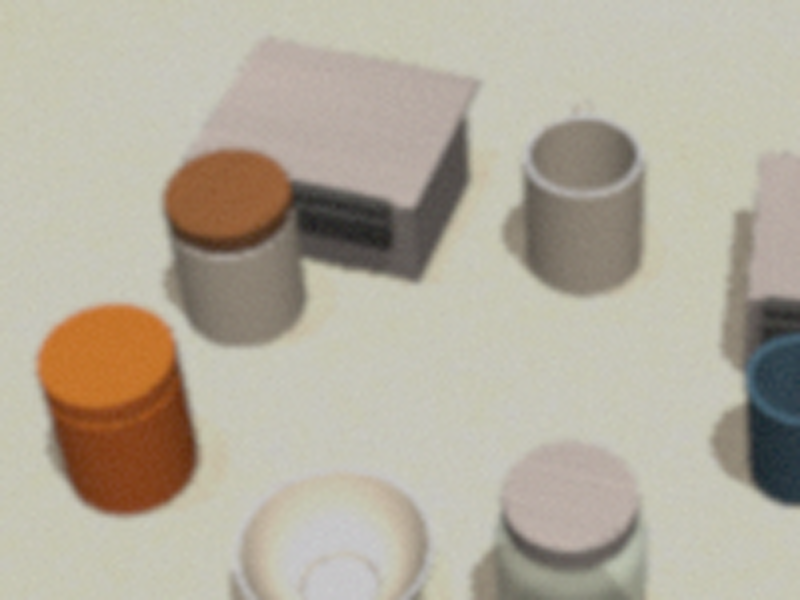

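Run:
```python
from h import *
np.set_printoptions(precision=1,suppress=True)
T=lambda x,y:("top",220+x/2.5,180+y/2.5); S=lambda x,y:("scene",180+x/4,190+y/4)
print("can",tri(T(401,82),S(228,197)),atz(*T(401,82),90),atz(*S(228,197),90))
for k,t,s in [("back+y",(307,134),(415,208)),("front+y",(304,249),(480,82)),("front-y",(454,251),(265,38))]:
    print(k,tri(T(*t),S(*s)),atz(*T(*t),60),atz(*S(*s),60))
print("back-y",atz(*T(451,133),60))
for k,x,y,z in [("mug",217,180,80),("tumb",62,54,75),("syr",735,150,190),("orangelow",400,0,80)]: print(k,atz(*T(x,y),z))
print("mug handle",atz(*T(234,240),60))
print("orange",atz(*S(108,357),90),tri(("top",384,164),S(108,357)))
print("syr base",atz(*T(662,175),20))
print("narrow",[atz(*T(*p),60) for p in [(22,128),(102,117),(122,232),(32,246)]])
print("bowl",atz("top",328,153,40),"jar",atz("top",279,146,110))
```

```text
can (array([ 614.7, -167.9,   84. ]), np.float64(0.269138615454369)) [ 613.4 -167.2   90. ] [ 620.1 -164.6   90. ]
back+y (array([568.2, -79.6,  56.3]), np.float64(1.5601538465258757)) [567.8 -80.1  60. ] [571.5 -77.3  60. ]
front+y (array([457.3, -77.6,  57. ]), np.float64(0.5605414497728307)) [457.  -77.2  60. ] [460.6 -76.7  60. ]
front-y (array([ 455.9, -218.6,   57.3]), np.float64(3.80075152922584)) [ 456.3 -219.9   60. ] [ 458.6 -215.    60. ]
back-y [ 570.2 -219.1   60. ]
mug [519.6   6.   80. ]
tumb [640.6 155.7  75. ]
syr [ 534.8 -441.   190. ]
orangelow [ 696.4 -168.6   80. ]
mug handle [465.  -10.6  60. ]
orange [ 742.6 -175.9   90. ] (array([ 736.3, -179.4,   81.9]), np.float64(1.85027403406199))
syr base [ 537.  -435.8   20. ]
narrow [array([570.9, 193.9,  60. ]), array([582.5, 117.5,  60. ]), array([471.6,  95.7,  60. ]), array([457.6, 180.5,  60. ])]
bowl [776.3 -44.3  40. ] jar [768.2  74.3 110. ]
```

>>> {"fn": "play_rows", "kwargs": {"rows": [[0.35, 38, 37, 0, 0.11], [0.35, 38, 37, 0, 0.11], [0.35, 38, 37, 0, 0.11], [0.35, 38, 37, 0, 0.11], [0.35, 38, 37, 0, 0.11], [0.35, 38, 37, 0, 0.11], [0.35, 38, 37, 0, 0.11], [0.35, 38, 37, 0, 0.11], [0.35, 38, 37, 0, 0.11], [0.35, 37, 35, 0, 0.112], [0.35, 0, 0, -60, 0], [0.35, 0, 0, 0, 0], [0.35, 0, 0, 0, 0]], "squeeze": 30}}

```text
t: 1.72
tool_pos: [616.2, -100.9, 346.5]
eef_rot: [[0.001, 1.0, 0.001], [1.0, -0.001, -0.0], [-0.0, 0.001, -1.0]]
contact_force: [1.0, -0.3, 0.2]
grip_width: 30.2
```

Run:
```python
from h import *
s=state();print(s)
for n in ["wrist","top","scene"]: cv2.imwrite(f"pics/{n}1.png",get_image(n)[:,:,::-1])
```

```text
{'t': 1.725, 'joint_pos': array([-1.26836531e+01,  2.03378067e+01,  6.70828296e+01, -2.14695608e-03,
        9.24980474e+01, -1.26340718e+01]), 'qd': array([-0.27297654, -1.61266836, -1.81132098, -0.04482936, -0.40418714,
       -0.05002625]), 'tau': array([ 4.00099140e-01, -4.66568363e+01, -3.32040954e+01,  1.71389594e-02,
        1.31978636e-02,  4.05745129e-05]), 'tool_pos': array([ 616.18486964, -100.8596552 ,  346.53873409]), 'eef_rot': array([[ 8.67254549e-04,  9.99998677e-01,  1.37638359e-03],
       [ 9.99999564e-01, -8.66776142e-04, -3.48141062e-04],
       [-3.46947585e-04,  1.37668492e-03, -9.99998992e-01]]), 'contact_force': array([ 1.03389126, -0.27518255,  0.16305462]), 'moment': array([ 0.01801404, -0.00905512,  0.00671932]), 'grip_width': 30.17106188581528}
```

View pics/wrist1.png

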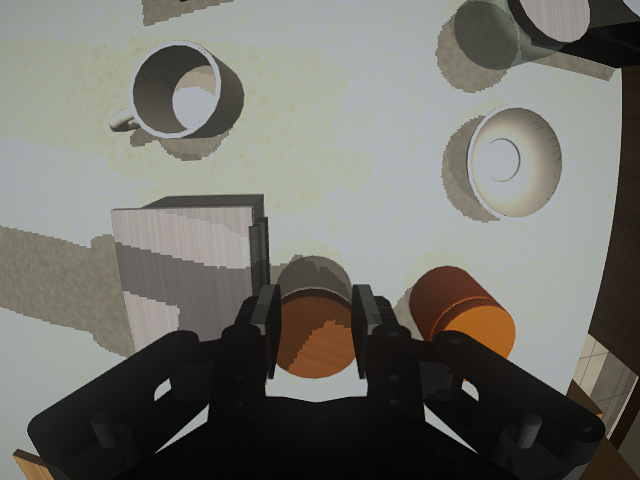

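View pics/scene1.png

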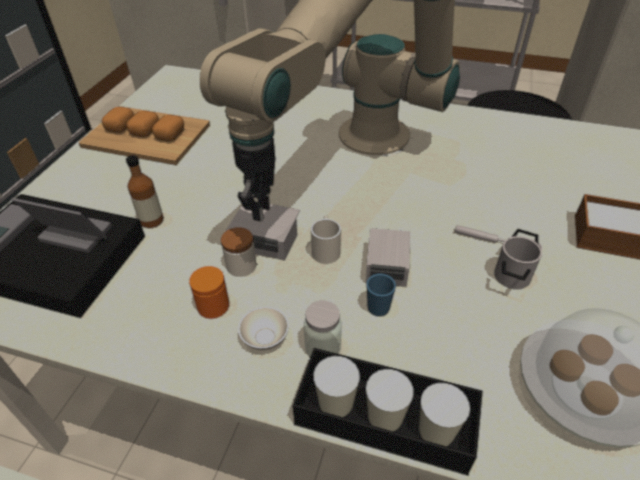

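>>> {"fn": "play_rows", "kwargs": {"rows": [[0.35, -1, 0, -48, 0], [0.35, 0, 0, -48, 0], [0.35, 0, 0, -46, 0], [0.35, 0, 0, 0, 0], [0.35, 0, 0, 0, 0]]}}

```text
t: 2.5
tool_pos: [616.1, -100.8, 206.1]
eef_rot: [[0.0, 1.0, 0.005], [1.0, -0.0, -0.001], [-0.001, 0.005, -1.0]]
contact_force: [0.4, 0.3, 0.2]
grip_width: 29.9
```

Run:
```python
from h import *
for n in ["wrist"]: cv2.imwrite(f"pics/{n}2.png",get_image(n)[:,:,::-1])
```

```text
(no output)
```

View pics/wrist2.png

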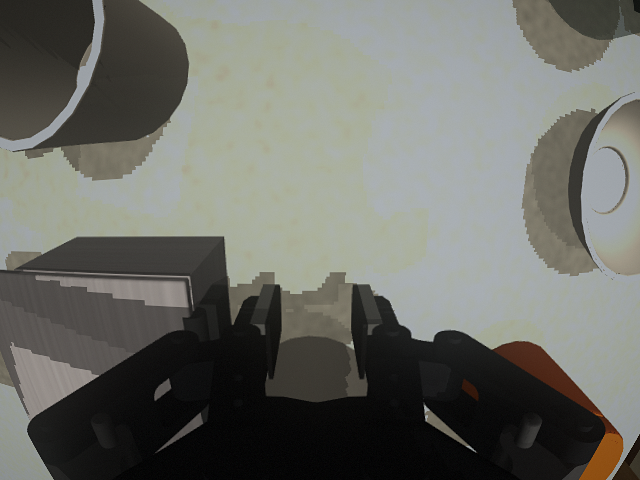

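>>> {"fn": "play_rows", "kwargs": {"rows": [[0.35, 0, -6, 0, 0], [0.35, 0, -6, 0, 0], [0.35, 0, -5, 0, 0], [0.35, 0, -5, 0, 0], [0.35, 0, -5, 0, 0], [0.35, 0, -5, 0, 0], [0.35, 0, -5, 0, 0], [0.35, 0, -5, 0, 0], [0.35, 0, -5, 0, 0]]}}

```text
t: 3.68
tool_pos: [615.4, -147.6, 203.1]
eef_rot: [[-0.0, 1.0, 0.001], [1.0, 0.0, 0.0], [0.0, 0.001, -1.0]]
contact_force: [0.9, 3.8, 4.9]
grip_width: 30.1
```

Run:
```python
from h import *
a=get_image("scene")[:,:,::-1]
cv2.imwrite("pics/s3.png",cv2.resize(a[150:350,150:400],None,fx=3,fy=3))
```

```text
(no output)
```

View pics/s3.png

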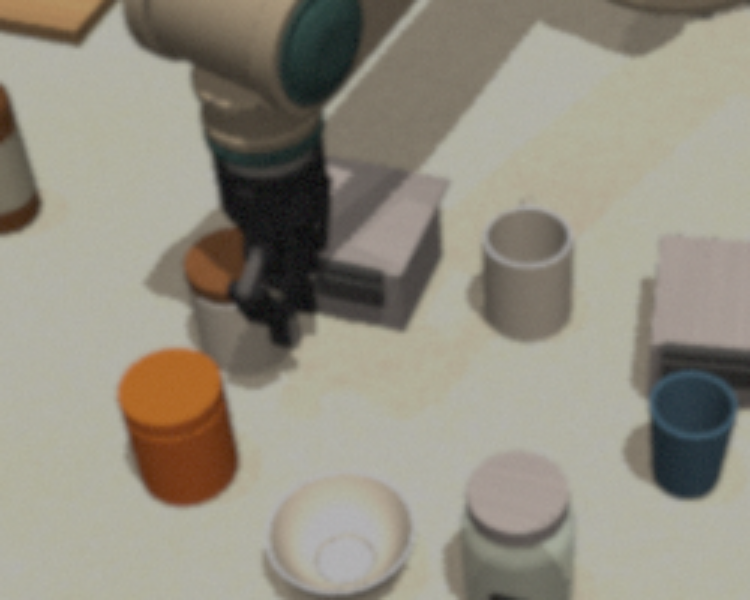

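>>> {"fn": "play_rows", "kwargs": {"rows": [[0.35, 0, 5, 0, 0], [0.35, 0, 0, 0, 0]]}}

```text
t: 3.98
tool_pos: [615.0, -142.0, 201.9]
eef_rot: [[-0.0, 1.0, -0.001], [1.0, 0.0, 0.0], [0.0, -0.001, -1.0]]
contact_force: [1.1, 0.7, 0.3]
grip_width: 29.9
```

Run:
```python
from h import *
print(state()['contact_force'],state()['moment'])
a=get_image("wrist")[:,:,::-1]
cv2.imwrite("pics/w4.png",cv2.convertScaleAbs(a,alpha=1.5))
```

```text
[1.0908723  0.70205282 0.30370722] [0.01905085 0.03593434 0.02997149]
```

View pics/w4.png

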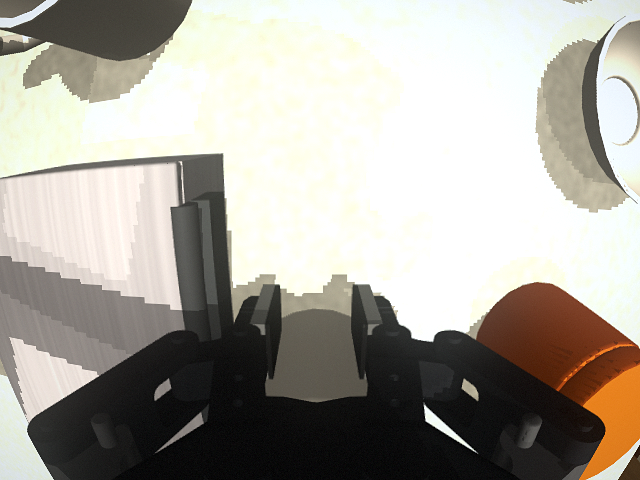

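>>> {"fn": "play_rows", "kwargs": {"rows": [[0.35, 0, -4, 0, 0], [0.35, 0, -4, 0, 0], [0.35, 0, -5, 0, 0], [0.35, 0, -5, 0, 0], [0.35, 0, -5, 0, 0], [0.35, 0, -5, 0, 0], [0.35, 0, -5, 0, 0], [0.35, 0, -5, 0, 0], [0.35, 0, -5, 0, 0], [0.35, 0, -5, 0, 0]]}}

```text
t: 5.28
tool_pos: [615.2, -190.7, 202.7]
eef_rot: [[-0.0, 1.0, 0.0], [1.0, 0.0, 0.0], [0.0, 0.0, -1.0]]
contact_force: [-0.8, 1.6, 1.3]
grip_width: 29.7
```

Run:
```python
from h import *
a=get_image("scene")[:,:,::-1]
cv2.imwrite("pics/s5.png",cv2.resize(a[150:350,150:400],None,fx=3,fy=3))
```

```text
(no output)
```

View pics/s5.png

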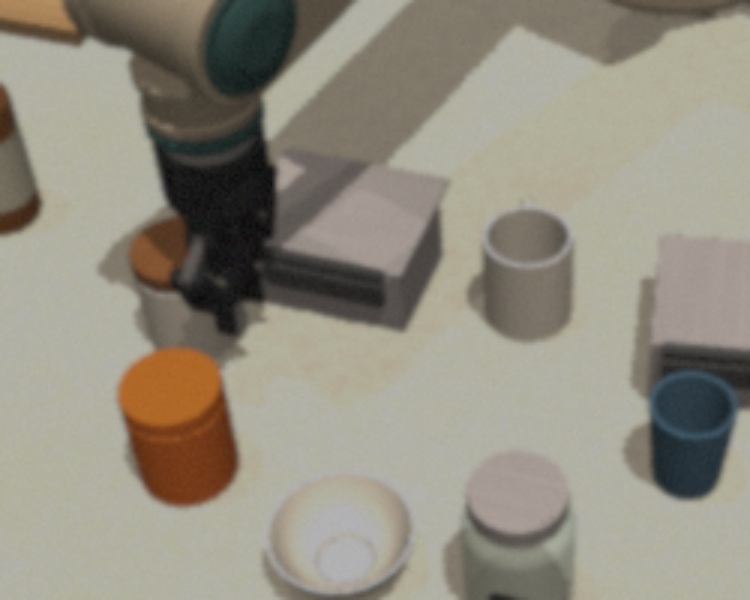

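The canister slides upright with the lid still shut. I'll continue the push, then back off.

>>> {"fn": "play_rows", "kwargs": {"rows": [[0.35, 0, -5, 0, 0], [0.35, 0, -5, 0, 0], [0.35, 0, -5, 0, 0], [0.35, 0, -5, 0, 0], [0.35, 0, -5, 0, 0], [0.35, 0, -5, 0, 0], [0.35, 0, -5, 0, 0], [0.35, 0, -5, 0, 0], [0.35, 0, -5, 0, 0], [0.35, 0, -2, 0, 0], [0.35, 0, 0, 0, 0], [0.35, 0, 5, 0, 0], [0.35, 0, 15, 0, 0], [0.35, 0, 0, 0, 0]]}}

```text
t: 7.08
tool_pos: [615.3, -215.8, 202.6]
eef_rot: [[-0.002, 1.0, -0.0], [1.0, 0.002, 0.0], [0.0, -0.0, -1.0]]
contact_force: [-0.6, -0.7, 0.1]
grip_width: 29.8
```

Run:
```python
from h import *
for n in ["scene","top"]:
    a=get_image(n)[:,:,::-1]
    x=130 if n=="scene" else 250
    cv2.imwrite(f"pics/{n}6.png",cv2.resize(a[150:350,x:x+250],None,fx=3,fy=3))
```

```text
(no output)
```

View pics/scene6.png

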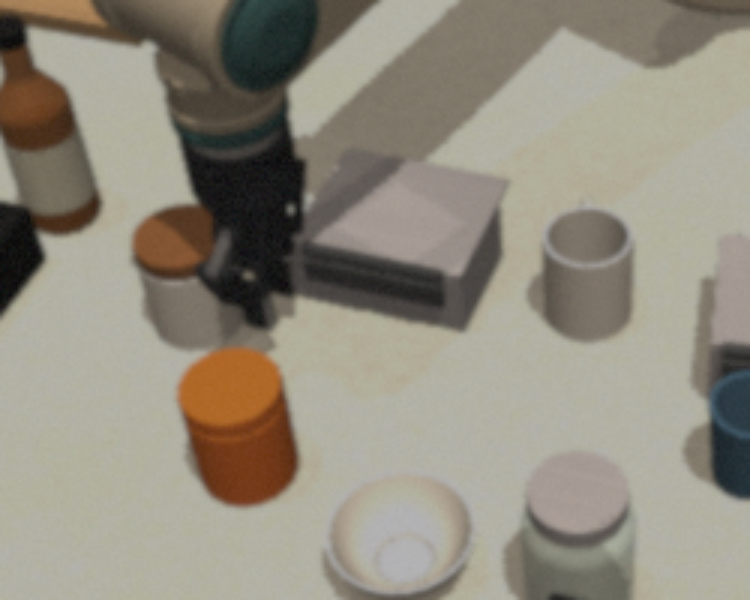

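View pics/top6.png

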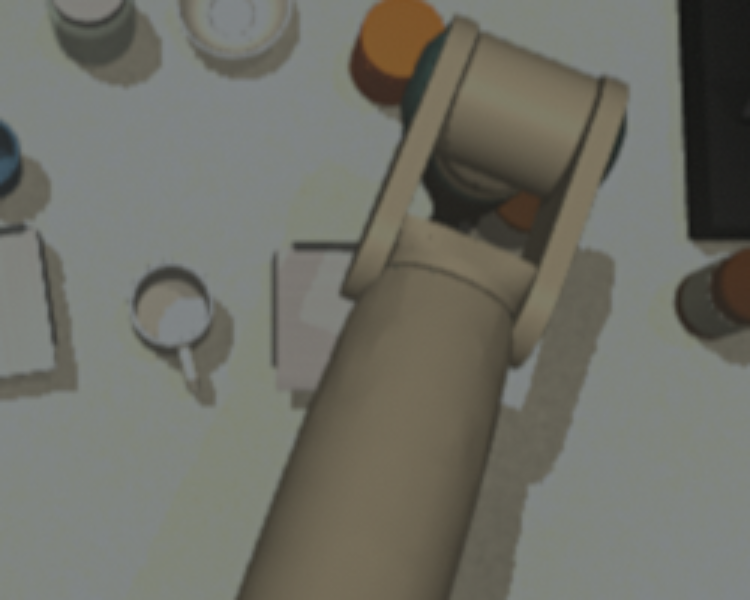

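Run:
```python
from h import *
print(atz("scene",130+181/3,150+239/3,90),atz("scene",130+181/3,150+239/3,84))
```

```text
[ 621.15000028 -275.43832742   90.        ] [ 615.67600506 -279.53144217   84.        ]
```

>>> {"fn": "play_rows", "kwargs": {"rows": [[0.35, 0, 0, 50, 0], [0.35, 0, 0, 55, 0], [0.35, 0, 0, 55, 0], [0.1, -22, 8, 0, 0.17], [0, -22, 8, 0, 0.175], [0, -22, 8, 0, 0.175], [0, -22, 8, 0, 0.175], [0, -22, 8, 0, 0.175], [0, -22, 8, 0, 0.175], [0, -22, 8, 0, 0.175], [0, -22, 8, 0, 0.175], [0, -22, 3, 0, 0.175], [0, 0, 0, 0, 0], [0, 0, 0, 0, 0]]}}

```text
t: 8.93
tool_pos: [417.6, -150.6, 363.0]
eef_rot: [[-1.0, 0.004, 0.001], [0.004, 1.0, -0.0], [-0.001, -0.0, -1.0]]
contact_force: [0.1, 1.3, -0.4]
grip_width: 0.2
```

Run:
```python
from h import *
s=state(); print(s['t'],s['tool_pos'],s['eef_rot'],s['contact_force'],s['joint_pos'])
for n in ["scene","top"]:
    a=get_image(n)[:,:,::-1]
    x=130 if n=="scene" else 250
    cv2.imwrite(f"pics/{n}7.png",cv2.resize(a[150:350,x:x+250],None,fx=3,fy=3))
cv2.imwrite("pics/w7.png",get_image("wrist")[:,:,::-1])
```

```text
8.925 [ 417.59418444 -150.55031449  362.98113225] [[-9.99991028e-01  4.16252501e-03  7.86094537e-04]
 [ 4.16233388e-03  9.99991308e-01 -2.44623474e-04]
 [-7.87105955e-04 -2.41349291e-04 -9.99999661e-01]] [ 0.06752024  1.30077199 -0.41241308] [-2.45948892e+01 -9.47371545e+00  9.69795646e+01  6.00679490e-03
  9.24473639e+01 -1.14356140e+02]
```

View pics/scene7.png

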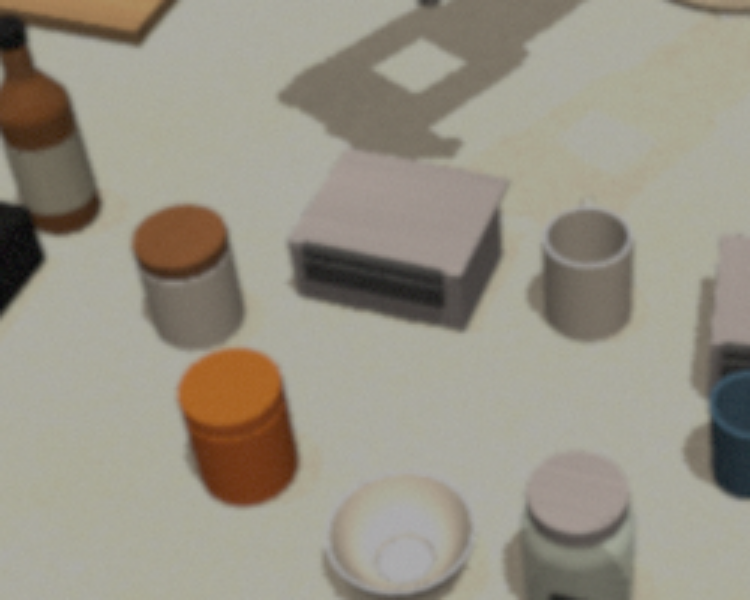

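View pics/top7.png

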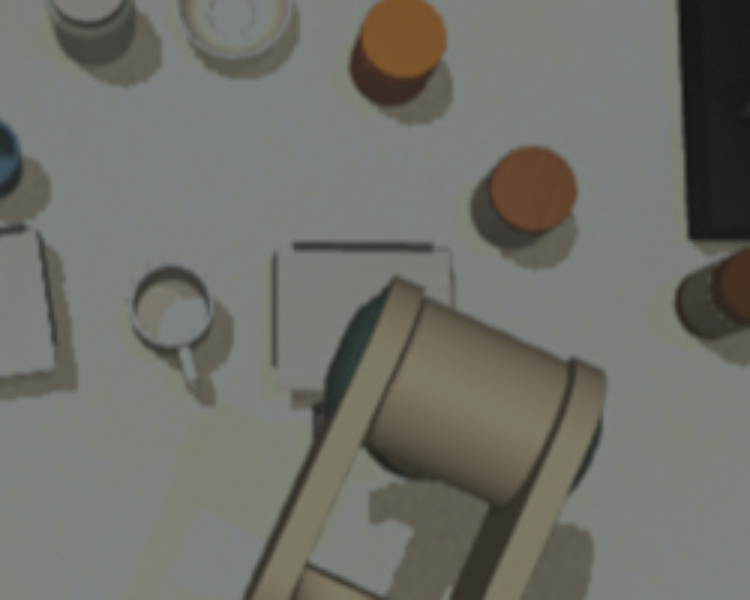

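View pics/w7.png

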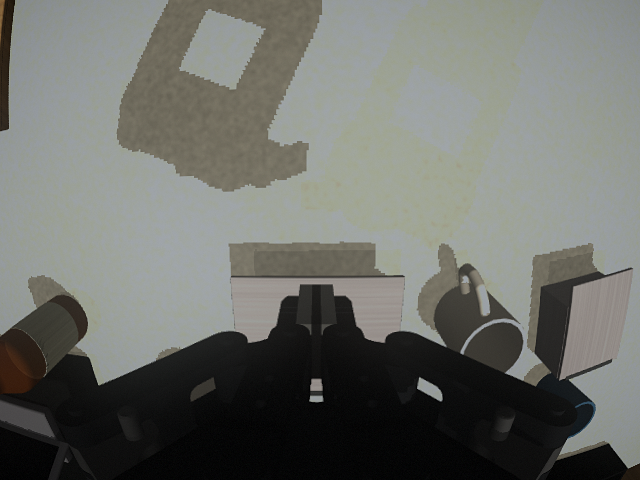

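Run:
```python
from h import *
print(atz("top",428,213,90), tri(("top",428,213),("scene",130+181/3,150+240/3)))
```

```text
[ 614.13662247 -280.18235906   90.        ] (array([ 615.38667362, -281.05112515,   82.51917261]), np.float64(1.8662786328032608))
```

>>> {"fn": "play_rows", "kwargs": {"rows": [[0, 0, 0, -50, 0], [0, 0, 0, -50, 0], [0, 0, 0, -52, 0], [0, 0, 0, 0, 0], [0, 0, 0, 0, 0], [0, 5, 0, 0, 0], [0, 5, 0, 0, 0], [0, 5, 0, 0, 0], [0, 3, 0, 0, 0], [0, 2, 0, 0, 0], [0, 0, 0, 0, 0]]}}

```text
t: 10.45
tool_pos: [437.3, -150.3, 210.6]
eef_rot: [[-1.0, 0.001, -0.0], [0.001, 1.0, 0.0], [0.0, 0.0, -1.0]]
contact_force: [-0.4, 0.4, 0.8]
grip_width: -0.3
```

Run:
```python
from h import *
cv2.imwrite("pics/w8.png",cv2.convertScaleAbs(get_image("wrist")[:,:,::-1],alpha=1.3))
```

```text
(no output)
```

View pics/w8.png

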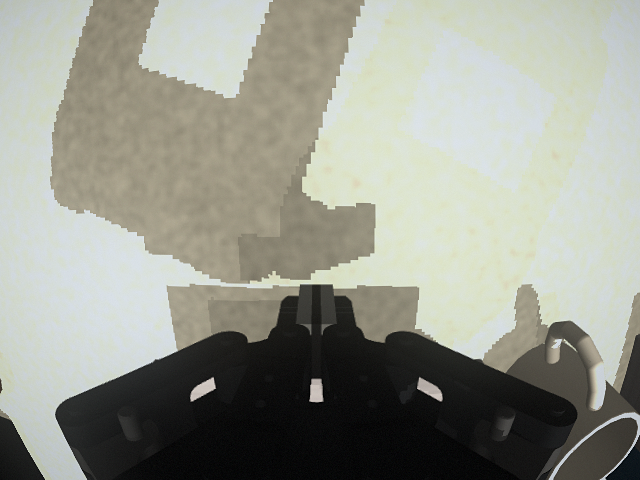

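Close to the lip, with no contact yet. I'll advance in small steps.

>>> {"fn": "play_rows", "kwargs": {"rows": [[0, 2, 0, 0, 0], [0, 2, 0, 0, 0], [0, 2, 0, 0, 0], [0, 0, 0, 0, 0]]}}

```text
t: 11.0
tool_pos: [443.3, -150.3, 210.8]
eef_rot: [[-1.0, 0.001, 0.0], [0.001, 1.0, 0.0], [-0.0, 0.0, -1.0]]
contact_force: [0.1, -0.4, 0.3]
grip_width: -0.3
```

>>> {"fn": "play_rows", "kwargs": {"rows": [[0, 1, 0, 0, 0], [0, 1, 0, 0, 0], [0, 0, 0, 0, 0]]}}

```text
t: 11.38
tool_pos: [445.2, -150.4, 210.7]
eef_rot: [[-1.0, 0.001, -0.0], [0.001, 1.0, 0.0], [0.0, 0.0, -1.0]]
contact_force: [-1.6, 0.1, -0.4]
grip_width: -0.1
```

>>> {"fn": "play_rows", "kwargs": {"rows": [[0, 1, 0, 0, 0], [0, 0, 0, 0, 0]]}}

```text
t: 11.62
tool_pos: [445.7, -150.4, 210.6]
eef_rot: [[-1.0, 0.001, -0.003], [0.001, 1.0, 0.0], [0.003, 0.0, -1.0]]
contact_force: [-5.9, -0.7, 4.5]
grip_width: -0.0
```

>>> {"fn": "play_rows", "kwargs": {"rows": [[0, 1, 0, 0, 0], [0, 0.3, 0, 3, 0], [0, 0.2, 0, 3, 0], [0, 0.3, 0, 3, 0], [0, 0.5, 0, 3, 0]]}}

```text
t: 12.25
tool_pos: [447.1, -150.4, 221.3]
eef_rot: [[-1.0, 0.001, -0.007], [0.001, 1.0, 0.001], [0.007, 0.001, -1.0]]
contact_force: [-11.8, -1.6, 0.0]
grip_width: 0.1
```

Run:
```python
from h import *
a=get_image("scene")[:,:,::-1]
x=130
cv2.imwrite("pics/s9.png",cv2.resize(a[100:300,x:x+250],None,fx=3,fy=3))
```

```text
(no output)
```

View pics/s9.png

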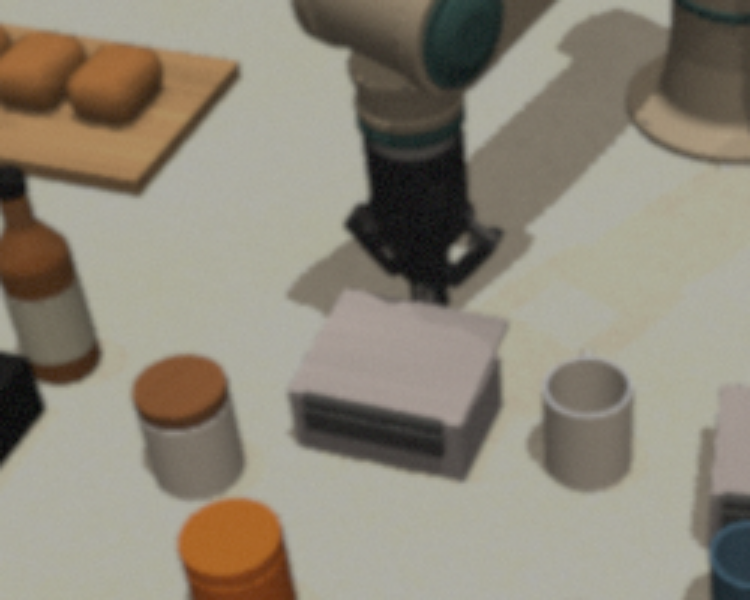

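>>> {"fn": "play_rows", "kwargs": {"rows": [[0, 0.8, 0, 6, 0], [0, 1, 0, 5.6, 0], [0, 1.3, 0, 5.7, 0], [0, 1.5, 0, 5.5, 0], [0, 1.9, 0, 5.4, 0], [0, 2.1, 0, 5.4, 0]]}}

```text
t: 13.05
tool_pos: [456.0, -150.4, 255.6]
eef_rot: [[-1.0, 0.001, -0.006], [0.001, 1.0, 0.001], [0.006, 0.001, -1.0]]
contact_force: [-11.7, -0.9, 4.4]
grip_width: -0.1
```

Run:
```python
from h import *
a=get_image("scene")[:,:,::-1]
x=130
cv2.imwrite("pics/s10.png",cv2.resize(a[100:300,x:x+250],None,fx=3,fy=3))
```

```text
(no output)
```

View pics/s10.png

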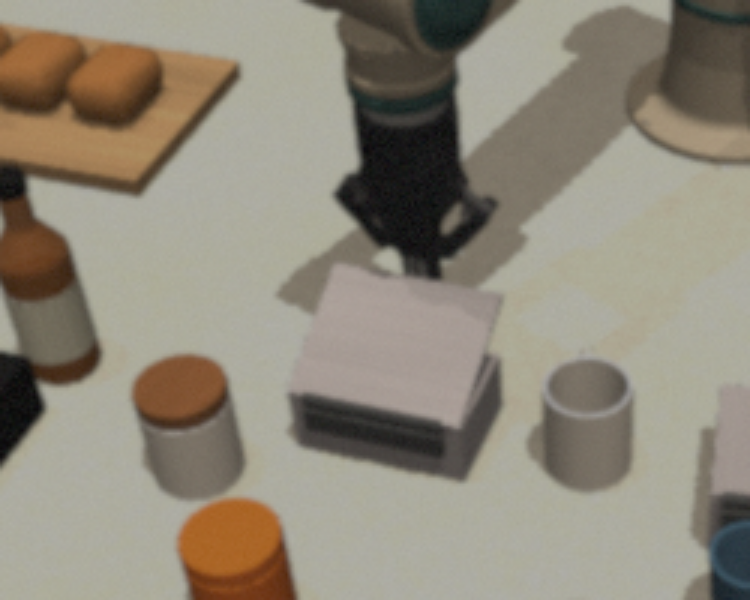

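>>> {"fn": "play_rows", "kwargs": {"rows": [[0, 4.1, 0, 8.2, 0], [0, 4.7, 0, 7.9, 0], [0, 5.4, 0, 7.5, 0], [0, 5.9, 0, 7, 0], [0, 6.4, 0, 6.6, 0], [0, 7, 0, 6, 0], [0, 7.4, 0, 5.4, 0], [0, 7.9, 0, 4.8, 0]]}}

```text
t: 14.1
tool_pos: [506.4, -150.4, 309.9]
eef_rot: [[-1.0, 0.001, 0.0], [0.001, 1.0, 0.0], [-0.0, 0.0, -1.0]]
contact_force: [-1.5, -0.1, 0.6]
grip_width: -0.1
```

Run:
```python
from h import *
a=get_image("scene")[:,:,::-1]
x=130
cv2.imwrite("pics/s11.png",cv2.resize(a[100:300,x:x+250],None,fx=3,fy=3))
```

```text
(no output)
```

View pics/s11.png

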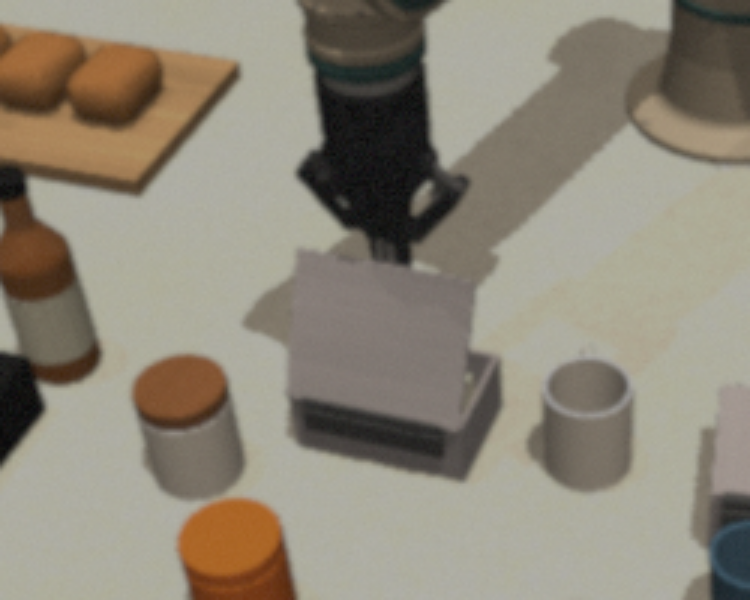

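>>> {"fn": "play_rows", "kwargs": {"rows": [[0, 8, 0, 4, 0], [0, 8, 0, 4, 0], [0, 8, 0, 2, 0], [0, 8, 0, 2, 0], [0, 8, 0, 0, 0], [0, 8, 0, 0, 0], [0, 8, 0, 0, 0], [0, 8, 0, 0, 0], [0, 8, 0, 0, 0], [0, 6, 0, 0, 0], [0, 0, 0, 0, 0], [0, 0, 0, 0, 0]]}}

```text
t: 15.65
tool_pos: [583.8, -150.4, 321.7]
eef_rot: [[-1.0, 0.001, -0.0], [0.001, 1.0, 0.0], [0.0, 0.0, -1.0]]
contact_force: [-0.6, -0.7, -0.6]
grip_width: -0.2
```

Run:
```python
from h import *
a=get_image("scene")[:,:,::-1]
x=130
cv2.imwrite("pics/s12.png",cv2.resize(a[100:300,x:x+250],None,fx=3,fy=3))
```

View pics/s12.png

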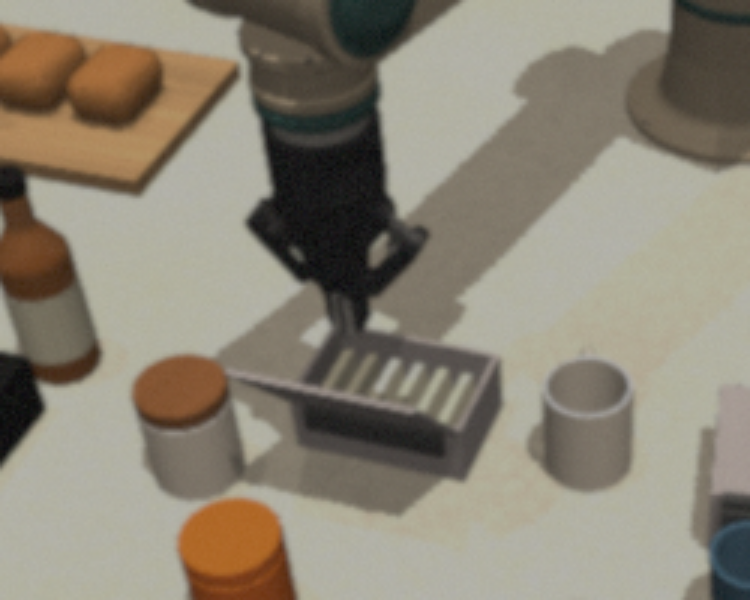

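>>> {"fn": "play_rows", "kwargs": {"rows": [[0, -20, 0, 20, 0], [0, -40, 0, 30, 0], [0, -45, 0, 30, 0], [0, -45, 0, 0, 0], [0, -30, 0, 0, 0], [0, 0, 0, 0, 0], [0, 0, 0, 0, 0], [0, 0, 0, 0, 0]]}}

```text
t: 16.7
tool_pos: [404.5, -150.3, 401.6]
eef_rot: [[-1.0, 0.0, -0.0], [0.0, 1.0, 0.0], [0.0, 0.0, -1.0]]
contact_force: [0.8, -0.2, -0.2]
grip_width: -0.3
```

Run:
```python
from h import *
for n in ["scene","top"]:
    a=get_image(n)[:,:,::-1]
    cv2.imwrite(f"pics/{n}13.png",a)
    cv2.imwrite(f"pics/{n}13z.png",cv2.resize(a[150:350,(130 if n=="scene" else 250):][:,:250],None,fx=3,fy=3))
for n in ["scene","top"]:
  for t in (2.2,2.3):
    print(n,t,[proj(n,[570-115*np.cos(t),y,55+115*np.sin(t)]) for y in (-79,-219)])
```

```text
scene 2.2 [array([269.00511408, 232.7736755 ]), array([205.84124303, 219.70113662])]
scene 2.3 [array([267.69468854, 238.32397895]), array([204.51034533, 225.0787744 ])]
top 2.2 [array([344.80917192, 196.43906514]), array([406.63415066, 197.10938353])]
top 2.3 [array([344.58923207, 193.38546867]), array([405.96012883, 194.05585456])]
```

View pics/scene13z.png

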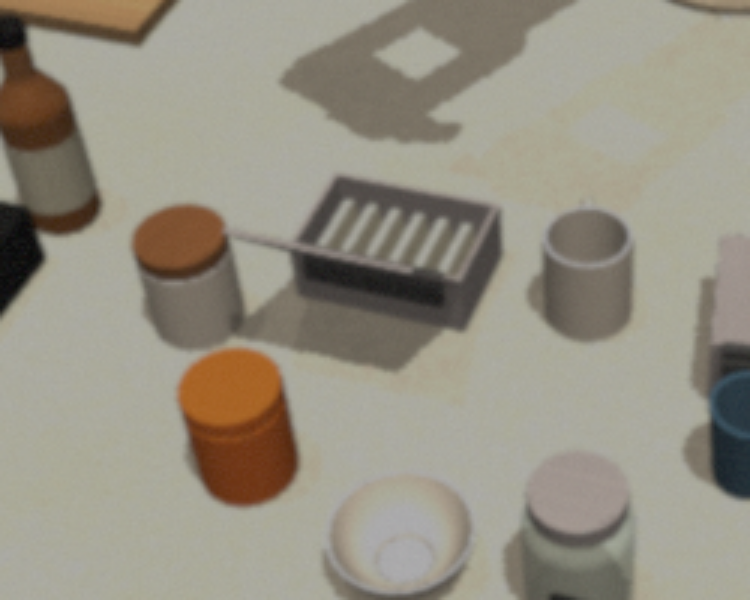

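View pics/top13z.png

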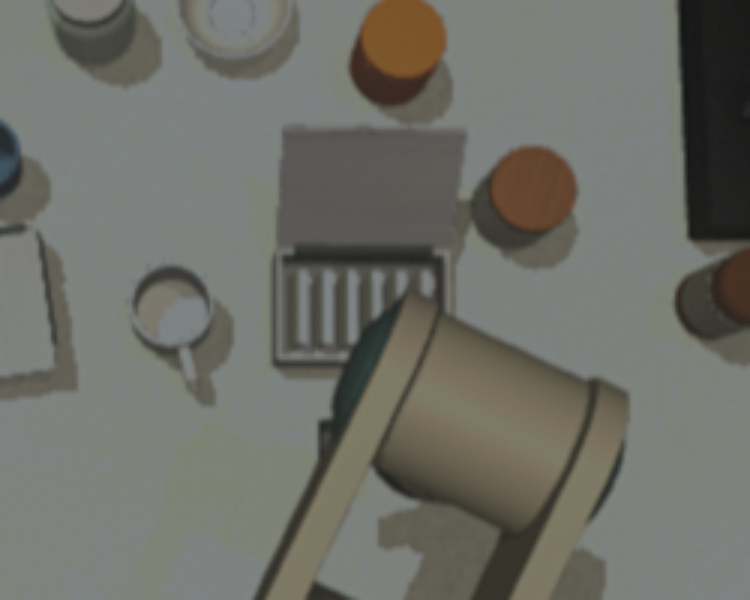

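```bash
python3 -c "
from rig import *
print(hand_in())"
```

```text
the job is handed in; nothing more can be done
None
```

I pushed the canister out of the way, flipped the wide caddy's lid fully open, and handed the job in at about 17 s of the 53 s allowed. The hand-in gives no verdict.

**Canister:** With the lid still shut, I slid it upright toward −y, using two slightly parted fingers low on its side. It ended at about x 615, y −280 mm. That is about 130 mm from the caddy's middle, where 103 mm was needed.

**Lid:** With the fingers shut, I pressed on the front edge of the lip at about 12 N and lifted it along its arc until it fell back by itself.

**Last checks:**
- The lid's edge lies where a 2.3 rad lid should be, in both the top and scene pictures.
- The canister stands upright and did not move when the lid fell.
- The mug, orange look-alike, syrup, bowl and jar look unmoved. The narrow caddy and tumbler were only partly in the close-ups I viewed, and the milk pot and spoon were outside them. The arm never went near any of these four.
- The arm is clear of everything, and the wrist force reads under 1 N.

**Disagreements:**
- The two views disagreed by a few mm on the canister: about 7 mm in x at first, and about 5 mm in y at the end. Its triangulated top came out at 82–84 mm, against the stated 90.
- Early in the push there was an unexpected 5 N vertical force. The tool was still settling about 3 mm downward at the time, so I took it to be friction from that. It vanished when I backed off.

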